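Lock the shaker platform with the red-button quick-release pin

TASK

Lock the lab shaker for moving: take the quick-release pin with the red button from the grey stand, squeezing its side button fully in, and put it down through the two aligned holes of the yellow lug and the lug below. Keep the button squeezed until the pin's flange rests on the yellow lug, then let go so that the button springs out and the pin locks, and leave the blue-button pin where it stands.

Things in the scene. Friction and masses are not known exactly. Their poses are not given: they have to be found in the camera images.
- red_pin_grip (a point): Centre of the black grip of the upright loose pin (200 g, z up) in the grey stand (top 85 mm high). Grip 26 mm along x, 30 mm along y, from 18 mm above to 26 mm below this point; red button on its +y face stands 8 mm out: pinch along y from above to squeeze it. Below the grip: round flange 56 mm wide, 6 mm thick, underside 32 mm below this point; shank 16 mm wide, 65 mm long, tapered nose.
- red_button (a joint): Travel of the red button (18 mm wide, 34 mm tall, centred on the grip's height): 0 m out, 0.006 m fully in. A spring returns it; about 5 N holds it in. It works two brass locking dogs, 43 to 51 mm below the flange, which stand out 38 mm overall along the pin's x when it is out and draw into the shank when it is in.
- lock_hole (a point): Mouth centre, at the top face, of the hole in the yellow lug on the fixed shaker's front, 100 mm above the table; z up, x level towards the shaker. Hole 26 mm wide, 4 mm chamfer, lug 12 mm thick; 13 mm under it a grey lug, same thickness, same hole in line. Pin home: red_pin_grip 32 mm above this point, any yaw. Plates on the platform, from 125 mm off in +x, rise 22 mm above the lug.
- blue_pin_grip (a point): Centre of the grip of the other pin, alike but with a blue button, upright in the other hole of the stand, 120 mm from the red one. Each grip has a top inlay of its button's colour. It belongs to another machine: leave it.
Mind the look-alikes: they are no part of the job. Leave any pink look-alike of the part that bears red_pin_grip alone.

How it is judged:
By the outcome, as a careful person would: the job done as asked, in the order asked, and still so for the second after the job is handed in, with the robot touching nothing.
It also fails if it takes over 35 s, if anything falls off the work surface, if the arm or the gripper's body presses on something with over 40 N, if the wrist force passes 120 N, or if a joint passes its speed limit or range.

ROBOT

A 6-joint arm with a two-finger parallel gripper is mounted at the origin on the work surface. World frame = base frame: x ahead of the robot, y to its left, z up, the work surface at z = 0. Lengths are in m, angles in rad, forces in N, time in s.
With the tool pointing down it reaches from about 0.35 to 0.85 m from the base axis. Payload 8.1 kg.
Tool frame: the origin (TCP) lies at the centre of the arm's flange, where the gripper is bolted on; the fingertips stand 186 mm ahead of it and the grasp point (between the pads) lies 167 mm ahead of it; y points along the fingers, x is the direction in which the jaws open and shut, and the axes are right-handed (so a half turn about y gives the same grasp; the last joint's range is limited). The gripper opens to 93 mm and grips with 3 to 60 N. Pads are 15 mm wide; open, the fingers measure 128 mm over their backs; the gripper's body (75 mm by 188 mm) begins 65 mm behind the grasp point.
Start: joints at [1.108, 0.13, 1.488, -0, 1.523, -0.085], TCP at [0.221, 0.558, 0.405] pointing down, gripper open.
Joint ranges: [-2.96, 2.96], [-0.89, 2.26], [0.02, 2.5], [-1.34, 4.48], [0, 2.73], [-2.66, 2.66]. Speed limits (rad/s): [2.39, 2.39, 2.79, 3.14, 3.14, 3.14].

INTERFACE

Orientations are given as a unit quaternion [w, x, y, z].
In Python, from plant import r gives the robot as it stands.
- The arm moves only by the tool send_rows, never from a script. Its arguments are lists of equal length, an entry for each row: "gripper": the opening, from 0 (shut) to 1 (fully open); "offset": the shift along the tool's x, y, z in cm, a list of three; "delta_rot": the turn, a rotation vector about the tool's x, y, z in rad, a list of three. In form: {"gripper": [gripper, ...], "offset": [[tx, ty, tz], ...], "delta_rot": [[ax, ay, az], ...]}. A call has 1 to 12 rows; each row shifts and turns the pose as measured when the row begins, along the tool's axes as they then stand; what a row does not reach is not made up. A row lasts 1/10 s, in which the tool goes at most 50 mm and 8.59 degrees, less where a joint would pass 70% of its speed; a pose out of reach is approached as far as the arm can. A call with a gripper value outside its range is refused whole. The fingers move at their own pace and stop on an object; "newtons" is the grip in N (left out, the last holds). Time passes only in rows, so rows that do not move let the fingers close. It gives the time, the measured TCP pose, the force and the opening at its end, in the units of the state.
- r.get_obs(): the state, without advancing time (a new reading comes with each control period).
- r.get_image(name): name is "scene" or "top" or "wrist"; returns the picture (400x640x3 uint8, red, green, blue); there is no depth.
- r.camera_model(name): a dict with "mtx" (3x3 intrinsics, pixels), "eye" and "rotation" of the camera in the world. Camera axes: x right, y up, looking along -z (the intrinsics and any distortion apply to the point x, -y, -z); pixel columns grow to the right and rows downward; lengths in m; the calibration is good to about 2 mm. A picture is of the moment at which its call begins: read the wrist's pose just before it. camera_model takes no time and is no camera call; for the wrist camera it gives the pose at the moment of the call.
- r.finish_job(): hands the job in, once; it reports no verdict.
The state is a dict: "time": time; "joint_pos": joint angles; "dq": joint speeds; "effort": joint torques, N m; "tool_pos": TCP position; "eef_rot": TCP orientation; "ft_force": force on the tool from outside, world axes, zero at the start; "wrist_torque": the same for the moment, N m; "finger_gap": finger opening in m.
Only numpy, scipy, OpenCV 4.12 (cv2) and the standard library are available. Lean on these libraries where they do the work, as an engineer would, in place of code of your own. Each camera call takes 0.05 s, during which the arm holds its last target.

## Working session

There is one attempt and no reset: what is moved stays moved. The work goes in short steps, Python scripts to look and compute and a tool call to move; the robot and the scene stay as the last step left them, time stands still between calls to the robot, and variables do not carry over. Pictures are saved under pics/ and viewed, and the job is handed in when it is done.

Besides the shell and the picture viewer there is one more tool, called by a JSON object that holds its "op" and its "data", one argument or row to a line. send_rows: Moves the arm, as the interface text tells. Its arguments: {"type":"object","properties":{"gripper":{"type":"array","items":{"type":"number"}},"offset":{"type":"array","items":{"type":"array","items":{"type":"number"}}},"delta_rot":{"type":"array","items":{"type":"array","items":{"type":"number"}}},"newtons":{"type":"number"}},"required":["gripper","offset","delta_rot"]}

```bash
ls; mkdir -p pics; python3 - <<'E'
from plant import r
import cv2,json,numpy as np
o=r.get_obs();print(o)
for n in ["scene","top","wrist"]:
    c=r.camera_model(n);print(n,c)
    cv2.imwrite(f"pics/{n}0.png",cv2.cvtColor(r.get_image(n),cv2.COLOR_RGB2BGR))
E
```

```text
pics
{'time': 0.0, 'joint_pos': array([ 1.10762477e+00,  1.31147121e-01,  1.48927913e+00,  2.23633135e-05,
        1.52300312e+00, -8.53829007e-02]), 'dq': array([-1.68921094e-03, -5.43279566e-04, -1.21390713e-03, -2.33094888e-05,
        8.74592080e-04,  1.15893498e-04]), 'effort': array([ 8.67724466e-04, -5.59869254e+01, -4.91747653e+01,  7.64587708e-02,
        3.58495535e-02, -1.10719852e-04]), 'tool_pos': array([0.22118155, 0.55749545, 0.40369561]), 'eef_rot': array([-0.58468194,  0.58530346,  0.39664899, -0.39778949]), 'ft_force': array([0.01537287, 0.38307483, 0.32154348]), 'wrist_torque': array([ 0.01538439,  0.04970361, -0.01037216]), 'finger_gap': 0.09297869462109895}
scene {'mtx': array([[437.9381466 ,   0.        , 318.62311842],
       [  0.        , 437.9381466 , 201.38357863],
       [  0.        ,   0.        ,   1.        ]]), 'eye': array([ 1.08237002, -0.4487281 ,  0.7567266 ]), 'rotation': array([0.80897276, 0.3918275 , 0.18329265, 0.39804284])}
top {'mtx': array([[437.83465108,   0.        , 315.2810114 ],
       [  0.        , 437.83465108, 199.81515479],
       [  0.        ,   0.        ,   1.        ]]), 'eye': array([0.32281777, 0.05406751, 1.06438256]), 'rotation': array([-0.69986292, -0.05025408,  0.04901348,  0.71081932])}
wrist {'mtx': array([[342.40375156,   0.        , 317.85170502],
       [  0.        , 342.40375156, 195.9798203 ],
       [  0.        ,   0.        ,   1.        ]]), 'eye': array([0.15613549, 0.58300865, 0.38515819]), 'rotation': array([ 0.82048521, -0.10646015, -0.07140116,  0.55711052])}
```

View pics/scene0.png

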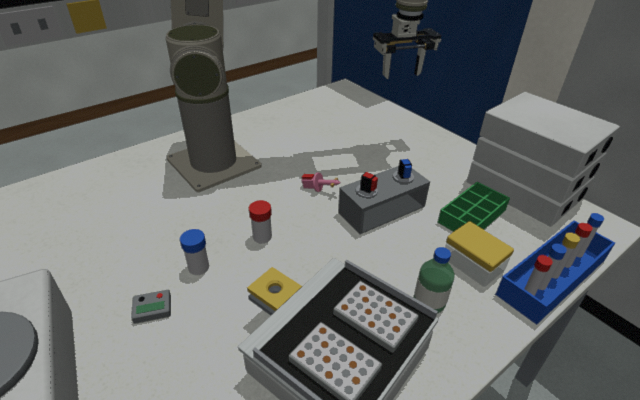

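View pics/top0.png

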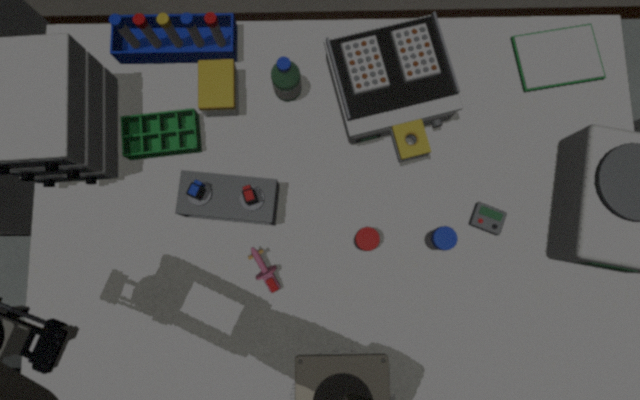

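View pics/wrist0.png

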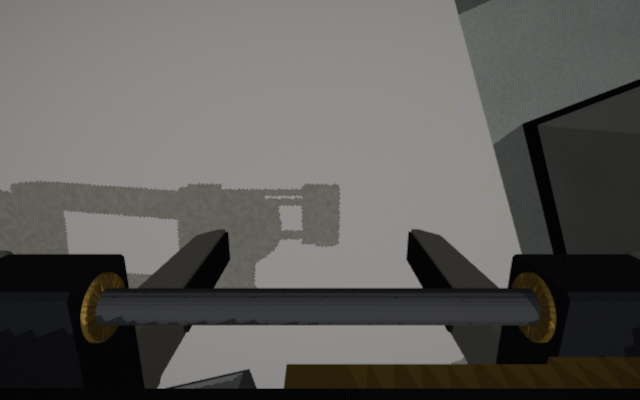

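```bash
cat > h.py <<'E'
import cv2,numpy as np
from scipy.spatial.transform import Rotation as R
def rot(q): return R.from_quat([q[1],q[2],q[3],q[0]]).as_matrix()
def ray(c,u,v):
    K=c["mtx"];d=np.array([(u-K[0,2])/K[0,0],-(v-K[1,2])/K[1,1],-1.]);return rot(c["rotation"])@d
def onz(c,u,v,z):
    d=ray(c,u,v);return c["eye"]+d*(z-c["eye"][2])/d[2]
def proj(c,p):
    q=rot(c["rotation"]).T@(np.asarray(p)-c["eye"]);K=c["mtx"];return K[0,0]*q[0]/-q[2]+K[0,2],K[1,1]*-q[1]/-q[2]+K[1,2]
def tri(c1,p1,c2,p2):
    a=ray(c1,*p1);b=ray(c2,*p2);a/=np.linalg.norm(a);b/=np.linalg.norm(b)
    A=np.c_[a,-b];s=np.linalg.lstsq(A,c2["eye"]-c1["eye"],rcond=None)[0]
    x=c1["eye"]+a*s[0];y=c2["eye"]+b*s[1];return (x+y)/2,np.linalg.norm(x-y)
E
python3 - <<'E'
import cv2
t=cv2.imread("pics/top0.png");s=cv2.imread("pics/scene0.png")
f=lambda im,x,y,w,h,k:cv2.resize(cv2.convertScaleAbs(im[y:y+h,x:x+w],alpha=1.6),None,fx=k,fy=k,interpolation=cv2.INTER_CUBIC)
cv2.imwrite("pics/a.png",cv2.hconcat([f(t,170,160,120,70,6)]))
cv2.imwrite("pics/b.png",f(t,370,100,100,75,7))
cv2.imwrite("pics/c.png",f(s,330,150,110,80,7))
cv2.imwrite("pics/d.png",f(s,235,255,110,80,7))
E
```

```text
(no output)
```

View pics/a.png

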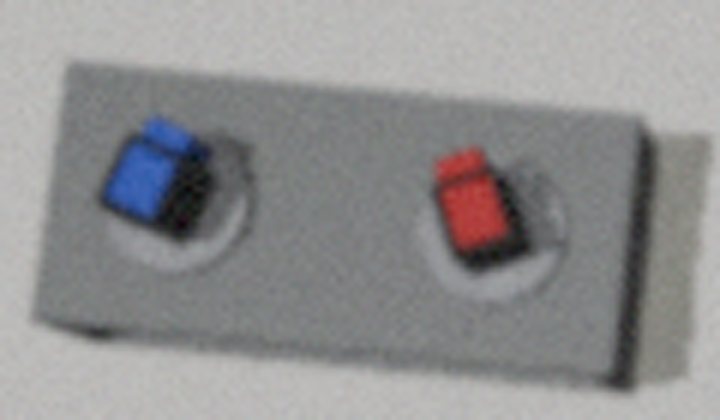

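View pics/b.png

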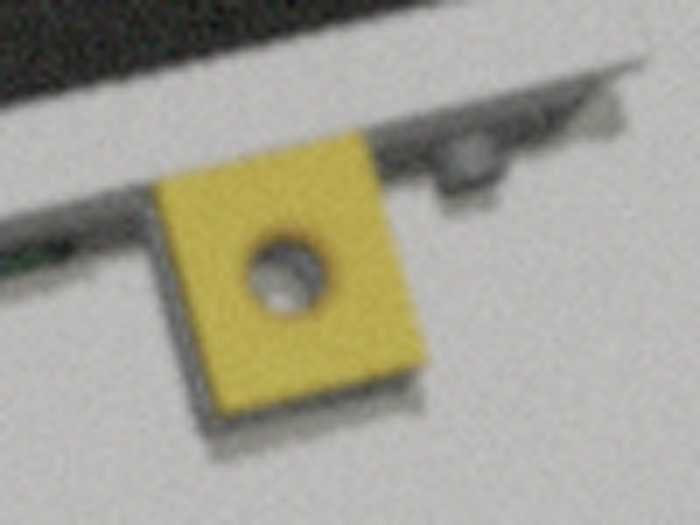

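View pics/c.png

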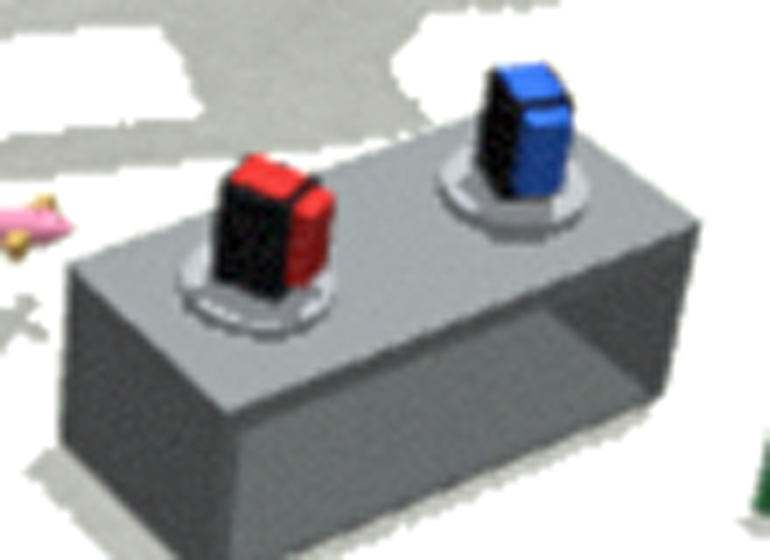

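View pics/d.png

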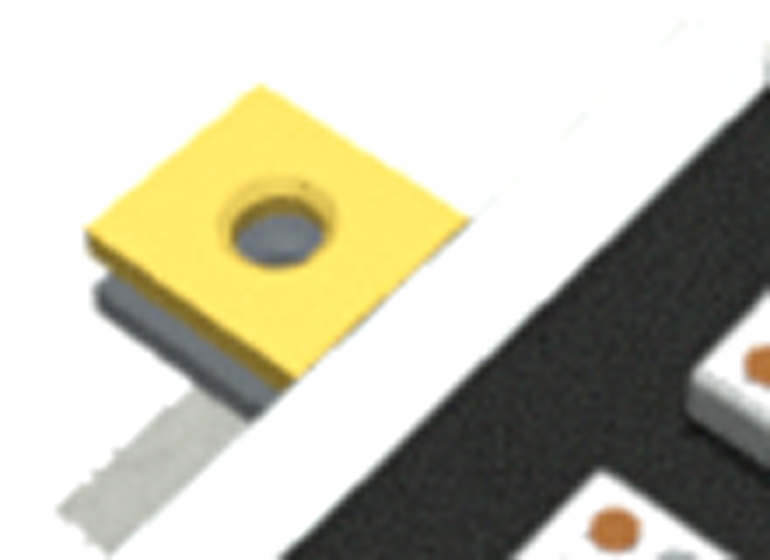

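```bash
cat > m.py <<'E'
from h import *
from plant import r
T=r.camera_model("top");S=r.camera_model("scene")
t=cv2.imread("pics/top0.png");s=cv2.imread("pics/scene0.png")
def blobs(im,lo,hi,box,amin=10,inv=False):
    x,y,w,h=box;hsv=cv2.cvtColor(im[y:y+h,x:x+w],cv2.COLOR_BGR2HSV)
    m=cv2.inRange(hsv,lo,hi)
    if lo[0]==0: m|=cv2.inRange(hsv,(172,lo[1],lo[2]),(180,255,255))
    n,l,st,ce=cv2.connectedComponentsWithStats(m,connectivity=4)
    for i in range(1,n):
        if st[i,4]>=amin:
            c=ce[i]+[x,y]; yx=np.argwhere(l==i)
            print(st[i],c);yield c,(yx[:,::-1]+[x,y]).astype(np.float32)
print("red top")
for c,p in blobs(t,(0,130,60),(8,255,255),(235,175,40,40)): print(onz(T,*c,.135)); print(onz(T,*c,.117),cv2.minAreaRect(p))
print("red scene")
for c,p in blobs(s,(0,130,60),(8,255,255),(350,165,35,40)): print(c,onz(S,*c,.135))
print("blue top")
for c,p in blobs(t,(100,130,60),(130,255,255),(180,170,40,40)): print(onz(T,*c,.135))
# hole : non-yellow inside yellow contour
def hole(im,cam,box,n):
    x,y,w,h=box;hsv=cv2.cvtColor(im[y:y+h,x:x+w],cv2.COLOR_BGR2HSV)
    m=cv2.inRange(hsv,(20,110,50),(35,255,255))
    cs,hi=cv2.findContours(m,cv2.RETR_CCOMP,cv2.CHAIN_APPROX_NONE)
    for c,hh in zip(cs,hi[0]):
        a=cv2.contourArea(c)
        if a<15: continue
        pts=c[:,0].astype(np.float32)+[x,y]
        if hh[3]>=0:
            e=cv2.fitEllipse(pts.astype(np.float32));print(n,"hole",e,onz(cam,*e[0],.1))
        else:
            q=cv2.approxPolyDP(c,4,True)[:,0]+[x,y]
            for k in q: print(n,"corner",k,onz(cam,*k,.1).round(4))
hole(t,T,(380,110,60,60),"top");hole(s,S,(240,262,65,60),"scene")
E
python3 m.py
```

```text
red top
[  8  10  11  16 122] [248.02459016 193.10655738]
[0.47110789 0.19901046 0.135     ]
[0.47397992 0.20181767 0.117     ] ((247.95001220703125, 192.85000610351562), (14.862704277038574, 8.854375839233398), 71.56504821777344)
red scene
[13  7 11  7 43] [367.8372093  174.95348837]
[367.8372093  174.95348837] [0.46871355 0.19702029 0.135     ]
[21 12  7 14 64] [373.6875  183.03125]
[373.6875  183.03125] [0.50179398 0.18530192 0.135     ]
blue top
[  8  10  14  16 127] [194.08661417 187.82677165]
[0.48445432 0.31529357 0.135     ]
top corner [420 119] [ 0.6417 -0.1871  0.1   ]
top corner [392 127] [ 0.6239 -0.1225  0.1   ]
top corner [401 158] [ 0.5513 -0.1399  0.1   ]
top corner [429 151] [ 0.5665 -0.2038  0.1   ]
top hole ((410.5047912597656, 139.29588317871094), (11.693790435791016, 12.678350448608398), 96.84648132324219) [ 0.59439877 -0.16330163  0.1       ]
scene corner [272 267] [ 0.5537 -0.1418  0.1   ]
scene corner [248 290] [ 0.5756 -0.2107  0.1   ]
scene corner [276 309] [ 0.6449 -0.1929  0.1   ]
scene corner [301 286] [ 0.6289 -0.1245  0.1   ]
scene hole ((274.3948974609375, 288.71875), (8.831093788146973, 13.1839017868042), 80.01173400878906) [ 0.60342959 -0.16895271  0.1       ]
```

```bash
python3 - <<'E'
from h import *
from plant import r
o=r.get_obs();M=rot(o["eef_rot"]);print(M.round(3))
W=r.camera_model("wrist");print(rot(W["rotation"]).round(3)); print("cam in tool",(M.T@(W["eye"]-o["tool_pos"])).round(4)); print((M.T@rot(W["rotation"])).round(3))
T=r.camera_model("top");S=r.camera_model("scene")
print("hole",onz(T,411.1,139.3,.1),onz(S,274.7,286.4,.1),tri(T,(411.1,139.3),S,(274.7,286.4)))
# inlay / button in top crop
f=lambda x,y:(170+x/6-.5,160+y/6-.5)
a=onz(T,*f(475,213),.135);b=onz(T,*f(462,163),.134);print("inlay",a,"btn",b,np.degrees(np.arctan2(*(b-a)[[1,0]])))
e=onz(T,*f(493,230),.091);print("flange",e)
E
```

```text
[[ 0.369 -0.001 -0.929]
 [ 0.929 -0.001  0.369]
 [-0.001 -1.     0.   ]]
[[ 0.369 -0.899 -0.236]
 [ 0.929  0.357  0.095]
 [-0.001 -0.254  0.967]]
cam in tool [-0.0003  0.0186  0.0699]
[[ 1.     0.    -0.   ]
 [-0.     0.254 -0.967]
 [-0.     0.967  0.254]]
hole [ 0.59436739 -0.16464976  0.1       ] [ 0.59901082 -0.16532319  0.1       ] (array([ 0.59587438, -0.16461574,  0.09649629]), np.float64(0.0019554758891337956))
inlay [0.46696854 0.19760533 0.135     ] btn [0.48537704 0.20254175 0.134     ] 15.011280618962214
flange [0.46724354 0.1976172  0.091     ]
```

{"op": "send_rows", "data": {
  "gripper": [1,1,1,1,1,1,1,1,1,1],
  "offset": [
    [-4.6,0,-1.85],
    [-4.6,0,-1.85],
    [-4.6,0,-1.85],
    [-4.6,0,-1.85],
    [-0.95,0,-4.8],
    [-0.95,0,-4.8],
    [-0.95,0,-4.8],
    [-0.95,0,-4.8],
    [-0.95,0,-4.8],
    [-0.95,0,-4.8]
  ],
  "delta_rot": [
    [0,0,0],
    [0,0,0],
    [0,0,0],
    [0,0,0],
    [0,0.15,0],
    [0,0,0],
    [0,0,0],
    [0,0,0],
    [0,0,0],
    [0,0,0]
  ]
}}

```text
time: 1.15
tool_pos: [0.4458, 0.1613, 0.3968]
eef_rot: [-0.61, 0.614, 0.35, -0.357]
ft_force: [0.4, 1.0, 0.5]
finger_gap: 0.0935
```

```bash
cat >> h.py <<'E'
def plan(r,p,az):
    """remaining tool shift (cm) in present axes, tilt-correcting rotvec to tool-down with jaw azimuth az deg"""
    o=r.get_obs();M=rot(o["eef_rot"]);a=np.radians(az)
    G=np.c_[[np.cos(a),np.sin(a),0],[0,0,-1],[-np.sin(a),np.cos(a),0]]
    d=np.asarray(p)-o["tool_pos"]
    print("t",round(o["time"],2),"pos",o["tool_pos"].round(4),"jaw az",np.degrees(np.arctan2(M[1,0],M[0,0])).round(2),"F",o["ft_force"].round(1),"gap",round(o["finger_gap"],4))
    print("shift now-axes cm",(M.T@d*100).round(2),"goal-axes cm",(G.T@d*100).round(2),"rot",R.from_matrix(M.T@G).as_rotvec().round(3))
E
python3 -c "
from h import *
from plant import r
plan(r,[.468,.198,.40],15)"
```

```text
t 1.15 pos [0.4458 0.1613 0.3968] jaw az 59.99 F [0.4 1.  0.5] gap 0.0935
shift now-axes cm [ 4.28 -0.37 -0.09] goal-axes cm [ 3.09 -0.32  2.97] rot [ 0.004  0.785 -0.011]
```

{"op": "send_rows", "data": {
  "gripper": [1,1,1,1,1,1,1],
  "offset": [
    [4.3,-0.3,0],
    [0,0,0],
    [0,0,0],
    [0,0,0],
    [0,0,0],
    [0,0,0],
    [0,0,0]
  ],
  "delta_rot": [
    [0,0.14,0],
    [0,0.14,0],
    [0,0.14,0],
    [0,0.14,0],
    [0,0.14,0],
    [0,0.09,0],
    [0,0,0]
  ]
}}

```text
time: 1.85
tool_pos: [0.4756, 0.1874, 0.3947]
eef_rot: [-0.699, 0.707, 0.07, -0.08]
ft_force: [0.3, 0.1, -0.2]
finger_gap: 0.093
```

```bash
cat > look.py <<'E'
import sys
from h import *
from plant import r
n=sys.argv[1];k=sys.argv[2]
c=r.camera_model(n);im=cv2.cvtColor(r.get_image(n),cv2.COLOR_RGB2BGR)
cv2.imwrite(f"pics/{k}.png",im);np.savez(f"pics/{k}.npz",**c)
E
python3 -c "
from h import *
from plant import r
plan(r,[.468,.198,.40],15)"; python3 look.py wrist w1
```

```text
t 1.85 pos [0.4756 0.1874 0.3947] jaw az 12.21 F [ 0.3  0.1 -0.2] gap 0.093
shift now-axes cm [-0.52 -0.53  1.19] goal-axes cm [-0.46 -0.53  1.22] rot [ 0.01  -0.049 -0.015]
```

View pics/w1.png

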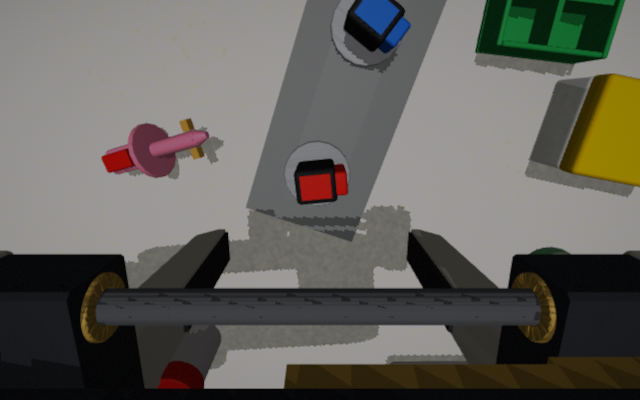

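```bash
python3 - <<'E'
from h import *
im=cv2.imread("pics/w1.png");c=dict(np.load("pics/w1.npz"))
b=(280,140,90,80);x,y,w,h=b
hsv=cv2.cvtColor(im[y:y+h,x:x+w],cv2.COLOR_BGR2HSV)
m=cv2.inRange(hsv,(0,150,60),(8,255,255))|cv2.inRange(hsv,(172,150,60),(180,255,255))
n,l,st,ce=cv2.connectedComponentsWithStats(m,connectivity=4)
for i in range(1,n):
    if st[i,4]<20: continue
    p=(np.argwhere(l==i)[:,::-1]+[x,y]).astype(np.float32)
    q=cv2.boxPoints(cv2.minAreaRect(p)); W=np.array([onz(c,*k,.135) for k in q])
    print(st[i],ce[i]+[x,y],"c",W.mean(0).round(4),"edges",(W[1]-W[0]).round(4),(W[2]-W[1]).round(4),[np.degrees(np.arctan2(d[1],d[0])).round(1) for d in(W[1]-W[0],W[2]-W[1])],np.linalg.norm(W[1]-W[0]),np.linalg.norm(W[2]-W[1]))
# flange: bright grey disc; black grip outline
g=cv2.cvtColor(im,cv2.COLOR_BGR2GRAY)
k=cv2.resize(im[120:240,240:400],None,fx=5,fy=5,interpolation=cv2.INTER_CUBIC);cv2.imwrite("pics/w1z.png",k)
E
```

```text
[ 55  24  13  31 328] [340.58841463 180.16463415] c [0.4846 0.2057 0.135 ] edges [0.008  0.0026 0.    ] [ 0.0072 -0.021   0.    ] [np.float64(18.1), np.float64(-71.0)] 0.008380790926653205 0.022229936117156887
[ 19  33  34  29 816] [315.37990196 186.83823529] c [0.468  0.1963 0.135 ] edges [0.0217 0.007  0.    ] [ 0.0059 -0.0181  0.    ] [np.float64(17.9), np.float64(-71.9)] 0.022820805566671466 0.019071800882926277
```

View pics/w1z.png

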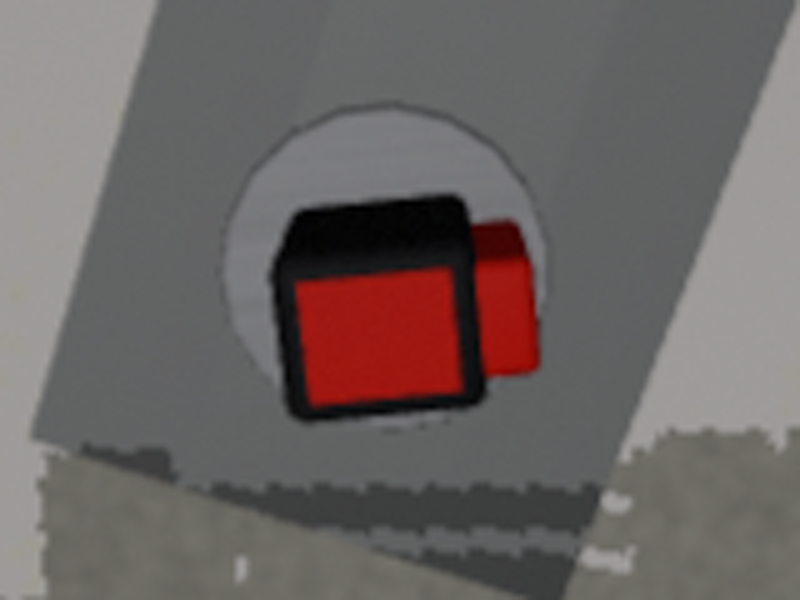

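```bash
python3 -c "
from h import *
from plant import r
plan(r,[.469,.197,.34],18)"
```

```text
t 1.9 pos [0.4755 0.1874 0.3948] jaw az 12.39 F [ 0. -0. -0.] gap 0.0928
shift now-axes cm [-0.35  5.47  1.14] goal-axes cm [-0.32  5.48  1.12] rot [ 0.01  -0.098 -0.015]
```

{"op": "send_rows", "data": {
  "gripper": [1,1,1],
  "offset": [
    [-0.3,1.5,1.1],
    [0,4.0,0],
    [0,0,0]
  ],
  "delta_rot": [
    [0.01,-0.1,-0.015],
    [0,0,0],
    [0,0,0]
  ]
}}

```text
time: 2.2
tool_pos: [0.4701, 0.1976, 0.3394]
eef_rot: [0.698, -0.697, -0.117, 0.115]
ft_force: [-1.0, -0.0, -1.3]
finger_gap: 0.0928
```

```bash
python3 -c "
from h import *
from plant import r
plan(r,[.469,.197,.284],18)"
```

```text
t 2.2 pos [0.4701 0.1976 0.3394] jaw az 18.86 F [-1.  -0.  -1.3] gap 0.0928
shift now-axes cm [-0.14  5.54 -0.02] goal-axes cm [-0.13  5.54 -0.02] rot [-0.     0.015  0.002]
```

{"op": "send_rows", "data": {
  "gripper": [1,1,1,1],
  "offset": [
    [-0.1,2,0],
    [0,2,0],
    [0,1.4,0],
    [0,0,0]
  ],
  "delta_rot": [
    [0,0.01,0],
    [0,0,0],
    [0,0,0],
    [0,0,0]
  ]
}}

```text
time: 2.6
tool_pos: [0.4706, 0.1977, 0.289]
eef_rot: [0.698, -0.697, -0.117, 0.113]
ft_force: [0.3, -0.9, 0.1]
finger_gap: 0.0927
```

```bash
python3 -c "
from h import *
from plant import r
plan(r,[.469,.197,.284],18)"; python3 look.py wrist w2; python3 look.py scene s2
```

```text
t 2.6 pos [0.4706 0.1977 0.289 ] jaw az 18.67 F [ 0.3 -0.9  0.1] gap 0.0927
shift now-axes cm [-0.18  0.49 -0.02] goal-axes cm [-0.18  0.5  -0.02] rot [-0.     0.012  0.006]
```

View pics/w2.png

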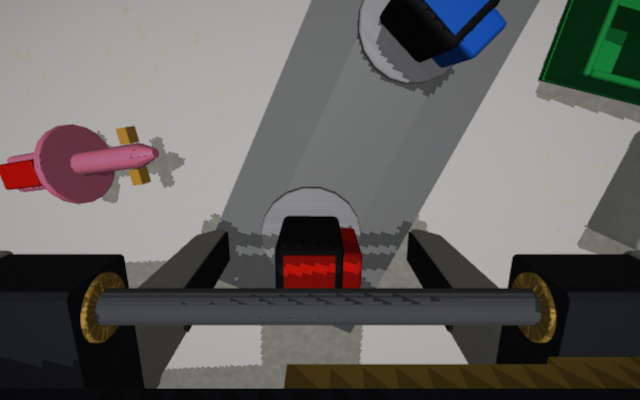

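View pics/s2.png

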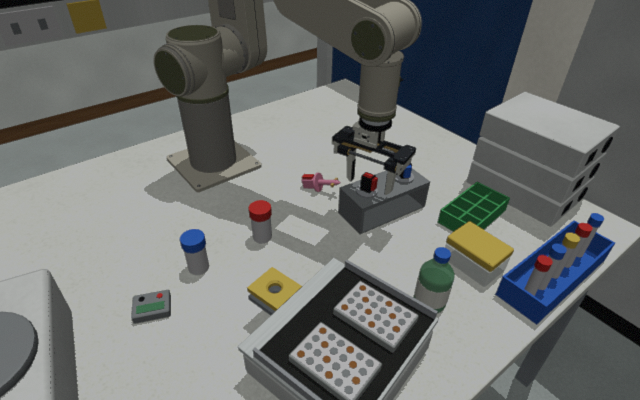

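{"op": "send_rows", "data": {
  "gripper": [1,1],
  "offset": [
    [-0.18,0.5,0],
    [0,0,0]
  ],
  "delta_rot": [
    [0,0.01,0],
    [0,0,0]
  ]
}}

```text
time: 2.9
tool_pos: [0.4706, 0.1977, 0.2882]
eef_rot: [0.699, -0.698, -0.115, 0.107]
ft_force: [-0.6, -0.9, -0.5]
finger_gap: 0.0928
```

{"op": "send_rows", "data": {
  "gripper": [0.1,0.1,0.1,0.1,0.1,0.1,0.1,0.1],
  "offset": [
    [0,0,0],
    [0,0,0],
    [0,0,0],
    [0,0,0],
    [0,0,0],
    [0,0,0],
    [0,0,0],
    [0,0,0]
  ],
  "delta_rot": [
    [0,0,0],
    [0,0,0],
    [0,0,0],
    [0,0,0],
    [0,0,0],
    [0,0,0],
    [0,0,0],
    [0,0,0]
  ],
  "newtons": 35
}}

```text
time: 3.7
tool_pos: [0.4709, 0.1978, 0.2901]
eef_rot: [0.699, -0.698, -0.116, 0.106]
ft_force: [-3.1, -1.0, 2.7]
finger_gap: 0.0337
```

```bash
python3 -c "
from h import *
from plant import r
plan(r,[.469,.197,.284],18)"; python3 look.py scene s3;  python3 look.py wrist w3; python3 -c "
import cv2
s=cv2.imread('pics/s3.png');cv2.imwrite('pics/s3z.png',cv2.resize(s[110:240,310:450],None,fx=4,fy=4,interpolation=cv2.INTER_CUBIC))"
```

```text
t 3.7 pos [0.4709 0.1978 0.2901] jaw az 18.06 F [-3.1 -1.   2.7] gap 0.0337
shift now-axes cm [-0.22  0.61 -0.01] goal-axes cm [-0.21  0.61 -0.01] rot [0.    0.001 0.014]
```

View pics/s3z.png

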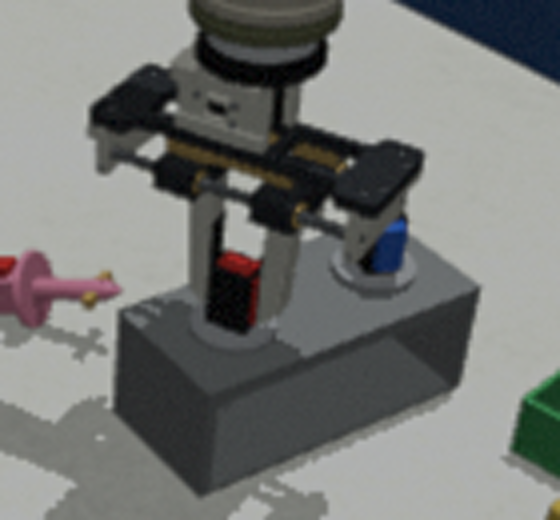

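View pics/w3.png

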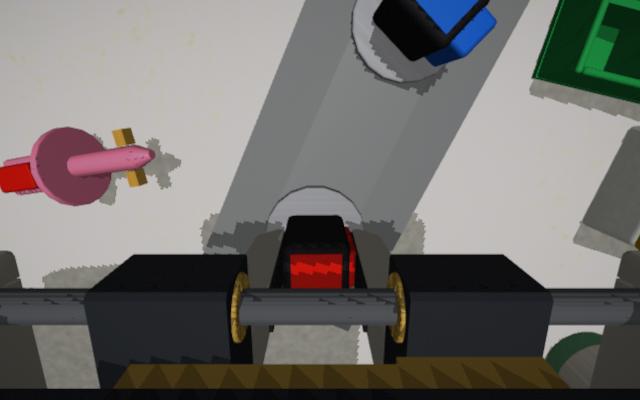

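{"op": "send_rows", "data": {
  "gripper": [0.1,0.1,0.1],
  "offset": [
    [-0.1,0,0],
    [0,0,0],
    [0,0,0]
  ],
  "delta_rot": [
    [0,0,0],
    [0,0,0],
    [0,0,0]
  ],
  "newtons": 45
}}

```text
time: 4.1
tool_pos: [0.4701, 0.1975, 0.2905]
eef_rot: [0.699, -0.697, -0.116, 0.106]
ft_force: [-1.6, 0.1, 1.3]
finger_gap: 0.0317
```

```bash
python3 -c "
from h import *
from plant import r
plan(r,[.469,.197,.284],18)"; python3 -c "
import cv2
s=cv2.imread('pics/w3.png');cv2.imwrite('pics/w3z.png',cv2.resize(s[180:310,240:400],None,fx=4,fy=4,interpolation=cv2.INTER_CUBIC))"
```

```text
t 4.1 pos [0.4701 0.1975 0.2905] jaw az 18.06 F [-1.6  0.1  1.3] gap 0.0317
shift now-axes cm [-0.13  0.64 -0.01] goal-axes cm [-0.12  0.65 -0.02] rot [0.    0.001 0.015]
```

View pics/w3z.png

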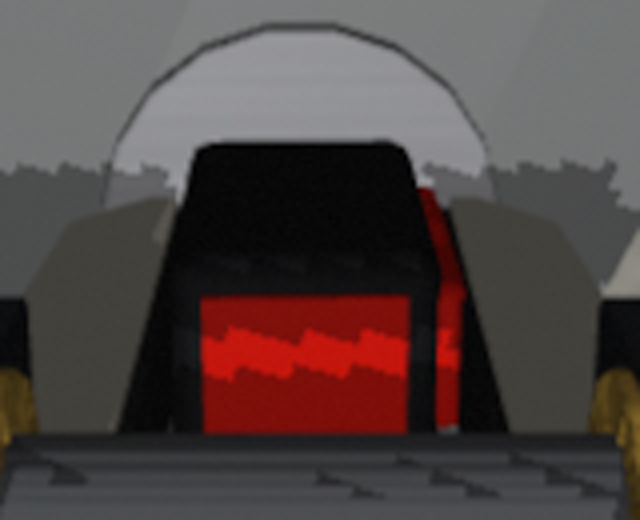

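{"op": "send_rows", "data": {
  "gripper": [0.1,0.1,0.1,0.1,0.1,0.1],
  "offset": [
    [0,-1,0],
    [0,-2.5,0],
    [0,-3,0],
    [0,-3,0],
    [0,-3,0],
    [0,-2,0]
  ],
  "delta_rot": [
    [0,0,0],
    [0,0,0],
    [0,0,0],
    [0,0,0],
    [0,0,0],
    [0,0,0]
  ]
}}

```text
time: 4.7
tool_pos: [0.4662, 0.1962, 0.4368]
eef_rot: [0.699, -0.698, -0.112, 0.109]
ft_force: [0.7, 0.3, -1.7]
finger_gap: 0.0316
```

```bash
python3 -c "
from h import *
from plant import r
plan(r,[.5965,-.165,.42],-76)"; python3 look.py scene s4; python3 -c "
import cv2
s=cv2.imread('pics/s4.png');cv2.imwrite('pics/s4z.png',cv2.resize(s[60:240,310:450],None,fx=3.3,fy=3.3,interpolation=cv2.INTER_CUBIC))"
```

```text
t 4.7 pos [0.4662 0.1962 0.4368] jaw az 18.05 F [ 0.7  0.3 -1.7] gap 0.0316
shift now-axes cm [  1.18   1.68 -38.38] goal-axes cm [38.2   1.68  3.9 ] rot [-0.004  1.642  0.003]
```

View pics/s4z.png

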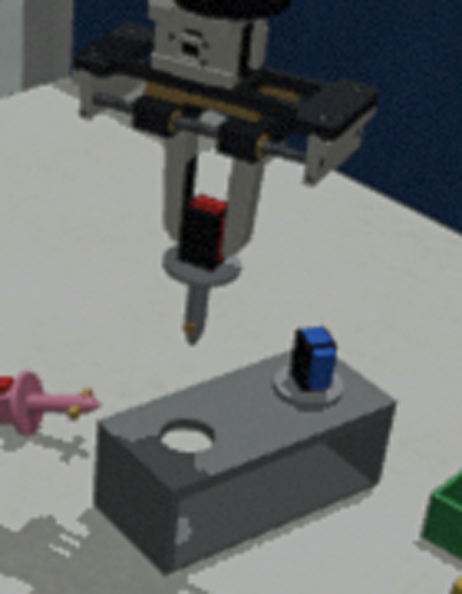

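{"op": "send_rows", "data": {
  "gripper": [0.1,0.1,0.1,0.1,0.1,0.1,0.1,0.1,0.1,0.1],
  "offset": [
    [0.1,0,-2],
    [0.1,0,-4],
    [0.1,0,-4],
    [0.1,0,-4],
    [0.1,0,-4.5],
    [0.1,0,-4.5],
    [0.1,0,-4.5],
    [0.1,0,-4.5],
    [0.1,0,-4],
    [0.1,0,-2]
  ],
  "delta_rot": [
    [0,0,0],
    [0,0,0],
    [0,0,0],
    [0,0,0],
    [0,0,0],
    [0,0,0],
    [0,0,0],
    [0,0,0],
    [0,0,0],
    [0,0,0]
  ]
}}

```text
time: 5.75
tool_pos: [0.5975, -0.1721, 0.4366]
eef_rot: [0.7, -0.696, -0.117, 0.11]
ft_force: [-0.1, 0.7, -1.8]
finger_gap: 0.0318
```

{"op": "send_rows", "data": {
  "gripper": [0.1,0.1,0.1,0.1,0.1,0.1,0.1,0.1,0.1,0.1,0.1],
  "offset": [
    [0,0,0],
    [0,0,0],
    [0,0,0],
    [0,0,0],
    [0,0,0],
    [0,0,0],
    [0,0,0],
    [0,0,0],
    [0,0,0],
    [0,0,0],
    [0,0,0]
  ],
  "delta_rot": [
    [0,0.15,0],
    [0,0.15,0],
    [0,0.15,0],
    [0,0.15,0],
    [0,0.15,0],
    [0,0.15,0],
    [0,0.15,0],
    [0,0.15,0],
    [0,0.15,0],
    [0,0.15,0],
    [0,0.1,0]
  ]
}}

```text
time: 6.85
tool_pos: [0.5965, -0.1774, 0.424]
eef_rot: [0.568, -0.564, 0.429, -0.42]
ft_force: [0.1, -0.6, -2.1]
finger_gap: 0.0317
```

```bash
python3 -c "
from h import *
from plant import r
plan(r,[.5965,-.165,.40],-76);print(r.get_obs()['joint_pos'])"; python3 look.py scene s5;python3 look.py wrist w5; python3 look.py top t5
```

```text
t 6.85 pos [ 0.5965 -0.1774  0.424 ] jaw az -73.73 F [ 0.1 -0.6 -2.1] gap 0.0317
shift now-axes cm [-1.16  2.41  0.36] goal-axes cm [-1.21  2.4   0.3 ] rot [ 0.003  0.04  -0.013]
[-0.37408976  0.18831225  1.38925734  0.00837387  1.57433239  0.91275655]
```

View pics/s5.png

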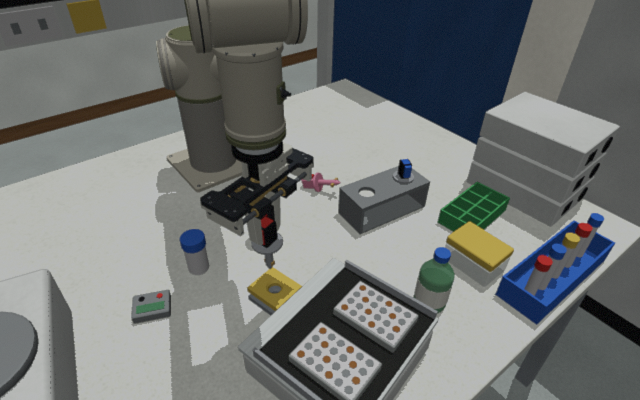

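View pics/w5.png

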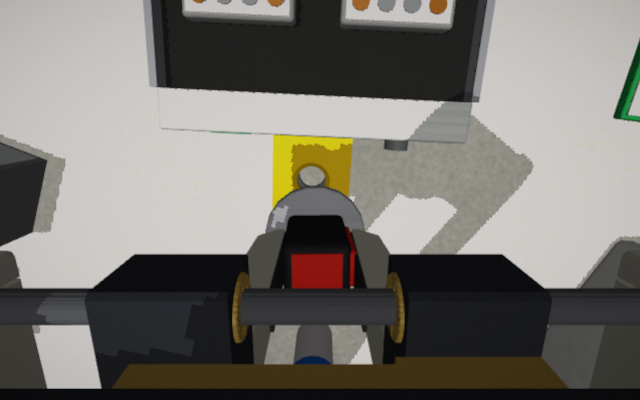

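View pics/t5.png

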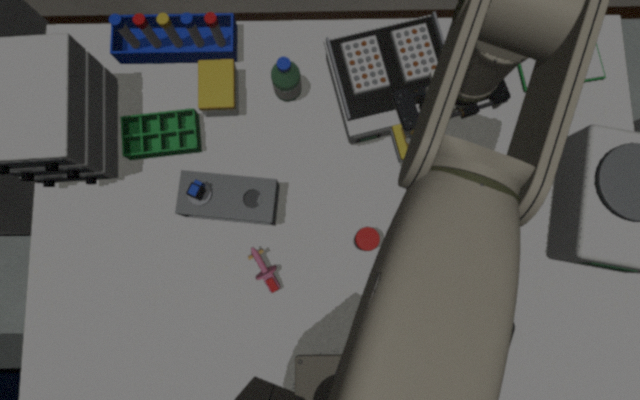

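```bash
python3 - <<'E'
from h import *
im=cv2.imread("pics/w5.png");c=dict(np.load("pics/w5.npz"))
k=cv2.resize(im[125:225,255:375],None,fx=6,fy=6,interpolation=cv2.INTER_CUBIC);cv2.imwrite("pics/w5z.png",k)
s=cv2.imread("pics/s5.png");cv2.imwrite("pics/s5z.png",cv2.resize(s[200:330,225:345],None,fx=4.5,fy=4.5,interpolation=cv2.INTER_CUBIC))
for u in [(312.5,177),(313,175)]: print(onz(c,*u,.1))
E
```

```text
[ 0.60068614 -0.16715027  0.1       ]
[ 0.60259366 -0.16708457  0.1       ]
```

View pics/w5z.png

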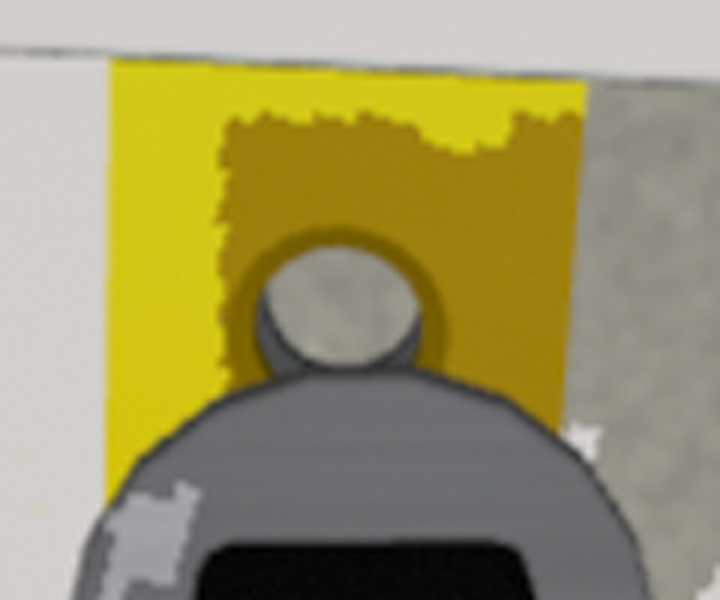

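View pics/s5z.png

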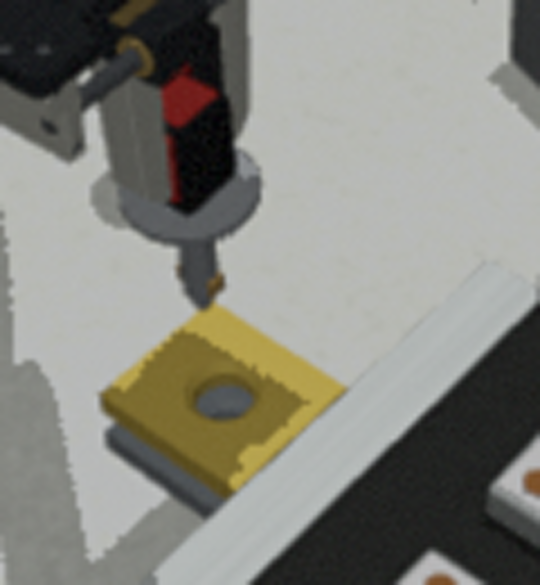

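```bash
python3 - <<'E'
from h import *
im=cv2.imread("pics/w5.png");c=dict(np.load("pics/w5.npz"))
a=onz(c,310.8,162.4,.1); Rc=rot(c["rotation"]); up=Rc[:,1].copy(); up[2]=0; up/=np.linalg.norm(up)
print("hole wrist",a-0.017*up,"az",np.degrees(np.arctan2(up[1],up[0])))
# lug edges
f=lambda x,y:(255+x/6-.42,125+y/6-.42)
p=[onz(c,*f(*k),.1) for k in [(110,60),(107,490),(588,80),(565,420)]]
for i,j in((1,0),(3,2)): d=p[j]-p[i];print("edge az",np.degrees(np.arctan2(d[1],d[0])))
print(p, "mid", (p[0]+p[2])/2)
s=cv2.imread("pics/s5.png");cv2.imwrite("pics/s5y.png",cv2.resize(s[235:275,250:290],None,fx=14,fy=14,interpolation=cv2.INTER_CUBIC))
S=dict(np.load("pics/s5.npz"))
f=lambda x,y:(225+x/4.5-.39,200+y/4.5-.39)
print("scene hole", onz(S,*f(224,396),.1))
from plant import r
o=r.get_obs();print(o["tool_pos"]); M=rot(o["eef_rot"])
g=o["tool_pos"]+M@[-.001,.173,0]; n=g+M@[0,.097,0];print("pred nose",n,"scene px",proj(S,n),"dogs",proj(S,g+M@[0,.079,0]))
print("observed nose",f(203,303),"shank/dogs",f(200,275))
E
```

```text
hole wrist [ 0.59681557 -0.1667885   0.1       ] az 16.165210305334107
edge az 13.603816241841542
edge az 13.549642429159409
[array([ 0.62770263, -0.12329338,  0.1       ]), array([ 0.56358114, -0.13881052,  0.1       ]), array([ 0.64428735, -0.19155288,  0.1       ]), array([ 0.59406852, -0.20365538,  0.1       ])] mid [ 0.63599499 -0.15742313  0.1       ]
scene hole [ 0.60114484 -0.16745538  0.1       ]
[ 0.59651783 -0.177421    0.42416813]
pred nose [ 0.59449301 -0.17335826  0.15420444] scene px (np.float64(268.3078418403402), np.float64(267.59955521141495)) dogs (np.float64(267.68748925198827), np.float64(260.91006429479927))
observed nose (269.7211111111111, 266.9433333333333) shank/dogs (269.05444444444447, 260.7211111111111)
```

View pics/s5y.png

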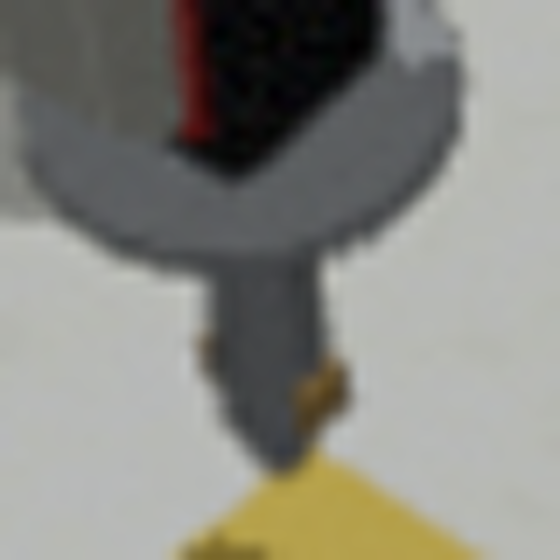

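```bash
python3 - <<'E'
import cv2
s=cv2.imread("pics/w5.png");s=cv2.convertScaleAbs(s,alpha=1.8)
cv2.imwrite("pics/w5y.png",cv2.resize(s[205:300,260:380],None,fx=6.5,fy=6.3,interpolation=cv2.INTER_CUBIC))
E
```

View pics/w5y.png

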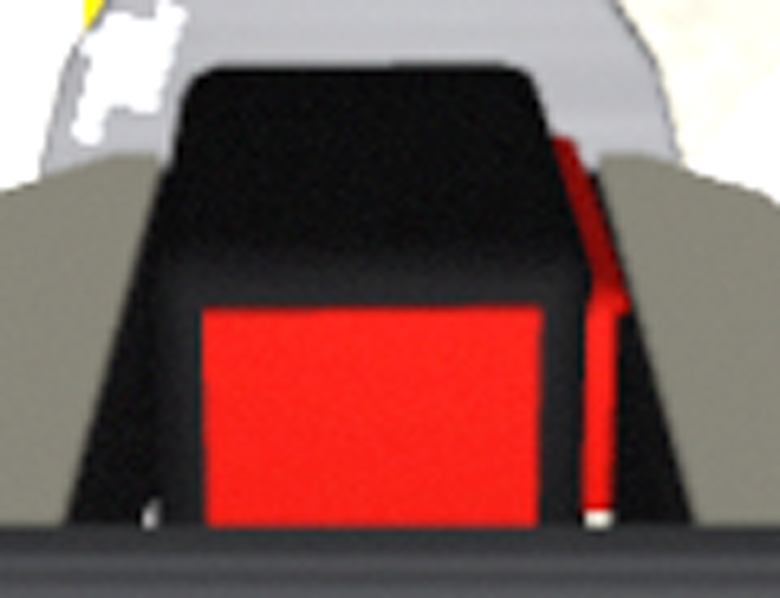

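```bash
python3 - <<'E'
from h import *
from plant import r
S=r.camera_model("scene")
print(proj(S,[.5968,-.1668,.1]),"obs 274.4,287.6")
plan(r,[.5970,-.167,.393],-76.4)
E
```

```text
(np.float64(273.42236023240105), np.float64(286.05126274586655)) obs 274.4,287.6
t 7.0 pos [ 0.5965 -0.1774  0.4242] jaw az -73.25 F [-0.4 -0.7 -1.8] gap 0.032
shift now-axes cm [-0.94  3.13  0.36] goal-axes cm [-1.    3.12  0.29] rot [ 0.003  0.055 -0.013]
```

{"op": "send_rows", "data": {
  "gripper": [0.1,0.1,0.1,0.1],
  "offset": [
    [-0.6,0.8,0.3],
    [-0.4,1.2,0],
    [-0.2,1.0,0],
    [0,0.4,0]
  ],
  "delta_rot": [
    [0,0.05,-0.012],
    [0,0.01,0],
    [0,0,0],
    [0,0,0]
  ],
  "newtons": 60
}}

```text
time: 7.4
tool_pos: [0.5959, -0.1646, 0.388]
eef_rot: [-0.556, 0.558, -0.437, 0.435]
ft_force: [-0.3, -0.4, -2.9]
finger_gap: 0.0312
```

```bash
python3 look.py scene s6;python3 look.py wrist w6; python3 - <<'E'
from h import *
from plant import r
plan(r,[.5970,-.167,.393],-76.4)
s=cv2.imread("pics/s6.png");cv2.imwrite("pics/s6y.png",cv2.resize(s[240:310,240:310],None,fx=8,fy=8,interpolation=cv2.INTER_CUBIC))
s=cv2.imread("pics/w6.png");cv2.imwrite("pics/w6y.png",cv2.resize(s[125:305,240:400],None,fx=3.3,fy=3.3,interpolation=cv2.INTER_CUBIC))
E
```

```text
t 7.5 pos [ 0.5959 -0.1649  0.3883] jaw az -76.16 F [-0.7 -0.4 -2.4] gap 0.0312
shift now-axes cm [ 0.23 -0.47  0.06] goal-axes cm [ 0.23 -0.47  0.06] rot [ 0.003  0.004 -0.001]
```

View pics/s6y.png

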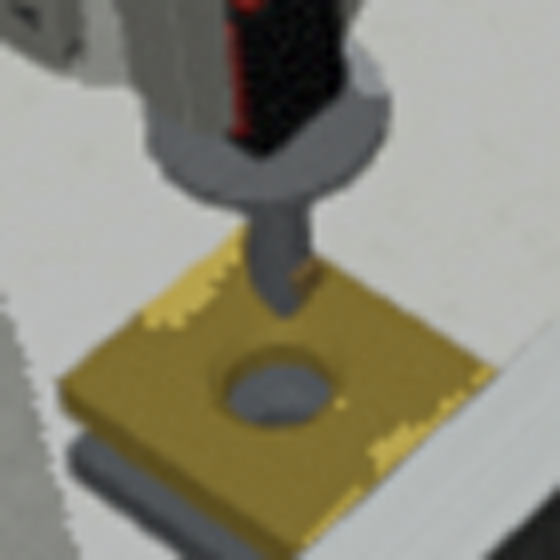

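View pics/w6y.png

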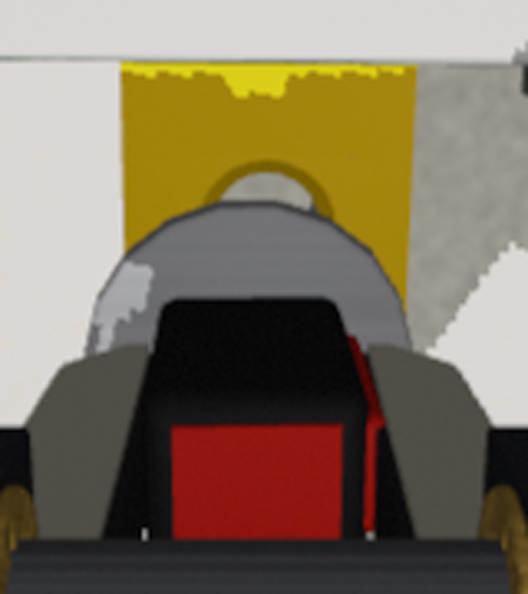

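```bash
python3 - <<'E'
from h import *
from plant import r
S=r.camera_model("scene");o=r.get_obs();M=rot(o["eef_rot"])
ax=lambda h: o["tool_pos"]+M@np.array([-.001,.173+h,0])
f=lambda x,y:np.array((240+x/8-.44,240+y/8-.44))
n=ax(.097);q=ax(.173+0); 
print("nose pred",n,proj(S,n),"obs",f(288,315))
d=f(288,315)-proj(S,n)
# pin line at z=.1
k=(n[2]-.1); m=ax(.097+k);print("axis at lug",m,"px",proj(S,m),"+bias",proj(S,m)+d,"hole obs",f(280,384))
J=np.array([np.array(proj(S,m+e))-proj(S,m) for e in np.eye(3)[:2]*.001]).T
print("needed mm",np.linalg.solve(J,f(280,384)-proj(S,m)-d))
# wrist chamfer rim
c=dict(np.load("pics/w6.npz"))
g=lambda x,y:(240+x/3.3-.35,125+y/3.3-.35)
u=rot(c["rotation"])[:,1].copy();u[2]=0;u/=np.linalg.norm(u)
print("wrist hole",onz(c,*g(268,159),.1)-.017*u)
# flange centre in wrist: u of flange edges 88..410 at y~345
print("flange px",g(249,345), "pred flange u", proj(c,ax(.029)))
E
```

```text
nose pred [ 0.5947327  -0.16393785  0.11835086] (np.float64(273.60690227714434), np.float64(278.3350183679456)) obs [275.56  278.935]
axis at lug [ 0.59467014 -0.16394049  0.10000011] px (np.float64(274.05247552961515), np.float64(284.6746336678414)) +bias [276.00557325 285.2746153 ] hole obs [274.56 287.56]
needed mm [ 3.07812227 -5.3789823 ]
wrist hole [ 0.59713421 -0.16692365  0.1       ]
flange px (315.1045454545454, 229.19545454545457) pred flange u (np.float64(315.8043954737711), np.float64(234.1360982233218))
```

{"op": "send_rows", "data": {
  "gripper": [0.1,0.1],
  "offset": [
    [0.3,-0.1,0.15],
    [0.15,0,0.05]
  ],
  "delta_rot": [
    [0,0,0],
    [0,0,0]
  ]
}}

```text
time: 7.7
tool_pos: [0.5991, -0.1692, 0.39]
eef_rot: [-0.556, 0.558, -0.436, 0.435]
ft_force: [-0.5, -0.3, -2.5]
finger_gap: 0.0313
```

```bash
python3 look.py scene s7;python3 look.py wrist w7; python3 - <<'E'
from h import *
from plant import r
plan(r,[.5985,-.1687,.388],-76.4)
s=cv2.imread("pics/s7.png");cv2.imwrite("pics/s7y.png",cv2.resize(s[240:310,240:310],None,fx=8,fy=8,interpolation=cv2.INTER_CUBIC))
E
```

```text
t 7.8 pos [ 0.5992 -0.1693  0.3901] jaw az -76.12 F [-0.4 -0.  -2.3] gap 0.0311
shift now-axes cm [-0.07  0.21 -0.05] goal-axes cm [-0.07  0.21 -0.05] rot [ 0.003  0.005 -0.   ]
```

View pics/s7y.png

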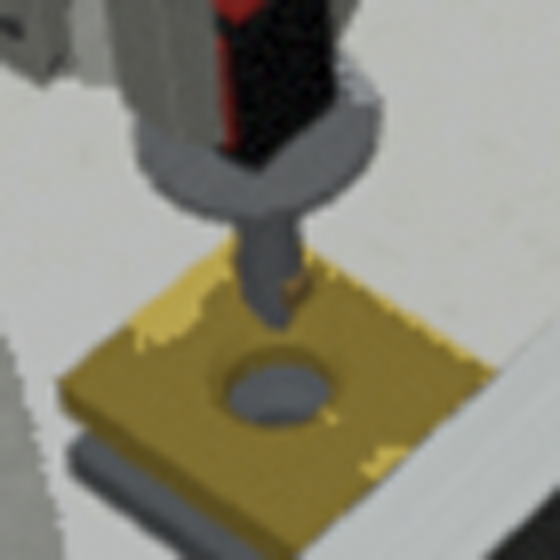

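{"op": "send_rows", "data": {
  "gripper": [0.1,0.1,0.1,0.1],
  "offset": [
    [0,1,-0.05],
    [0,1,0],
    [0,1,0],
    [0,0.5,0]
  ],
  "delta_rot": [
    [0,0,0],
    [0,0,0],
    [0,0,0],
    [0,0,0]
  ]
}}

```text
time: 8.2
tool_pos: [0.5988, -0.1698, 0.3533]
eef_rot: [-0.556, 0.557, -0.436, 0.436]
ft_force: [-0.3, 0.3, -3.3]
finger_gap: 0.0314
```

```bash
python3 look.py scene s8;python3 look.py wrist w8; python3 - <<'E'
from h import *
from plant import r
plan(r,[.5985,-.1687,.305],-76.4);print(r.get_obs()["wrist_torque"])
s=cv2.imread("pics/s8.png");cv2.imwrite("pics/s8y.png",cv2.resize(s[240:310,240:310],None,fx=8,fy=8,interpolation=cv2.INTER_CUBIC))
E
```

```text
t 8.3 pos [ 0.5987 -0.1697  0.3534] jaw az -76.12 F [-0.6 -0.4 -1.7] gap 0.031
shift now-axes cm [-0.11  4.84  0.01] goal-axes cm [-0.11  4.84  0.  ] rot [0.002 0.005 0.001]
[-0.03744889  0.11482369  0.00754689]
```

View pics/s8y.png

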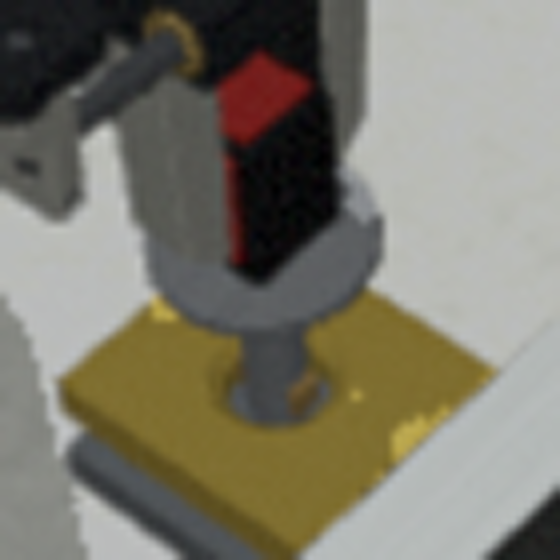

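{"op": "send_rows", "data": {
  "gripper": [0.1,0.1,0.1,0.1],
  "offset": [
    [-0.03,0.8,0],
    [0,0.9,0],
    [0,0.9,0],
    [0,0.8,0]
  ],
  "delta_rot": [
    [0,0,0],
    [0,0,0],
    [0,0,0],
    [0,0,0]
  ]
}}

```text
time: 8.7
tool_pos: [0.5991, -0.1695, 0.3187]
eef_rot: [-0.557, 0.557, -0.435, 0.437]
ft_force: [-0.4, 0.2, -2.2]
finger_gap: 0.031
```

```bash
python3 look.py scene s9; python3 - <<'E'
from h import *
from plant import r
plan(r,[.5985,-.1687,.305],-76.4);print(r.get_obs()["wrist_torque"])
s=cv2.imread("pics/s9.png");cv2.imwrite("pics/s9y.png",cv2.resize(s[240:310,240:310],None,fx=8,fy=8,interpolation=cv2.INTER_CUBIC))
E
```

```text
t 8.75 pos [ 0.5987 -0.1694  0.3169] jaw az -76.11 F [-1.3  0.8 -3.1] gap 0.0311
shift now-axes cm [-0.07  1.19  0.  ] goal-axes cm [-0.07  1.19 -0.  ] rot [0.001 0.005 0.001]
[-0.02515824  0.18318731 -0.01162151]
```

View pics/s9y.png

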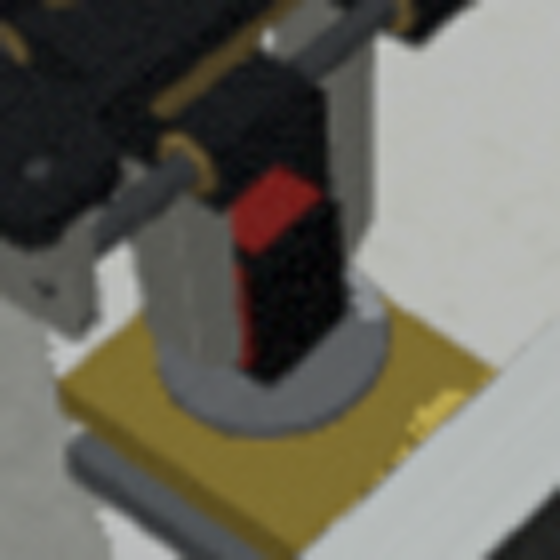

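{"op": "send_rows", "data": {
  "gripper": [0.1,0.1,0.1],
  "offset": [
    [-0.04,0.4,0],
    [0,0.4,0],
    [0,0.3,0]
  ],
  "delta_rot": [
    [0,0,0],
    [0,0,0],
    [0,0,0]
  ]
}}

```text
time: 9.05
tool_pos: [0.5987, -0.1689, 0.3055]
eef_rot: [-0.556, 0.557, -0.436, 0.436]
ft_force: [-9.6, 5.0, 24.2]
finger_gap: 0.0316
```

{"op": "send_rows", "data": {
  "gripper": [0.1,0.1],
  "offset": [
    [0,0,0],
    [0,0,0]
  ],
  "delta_rot": [
    [0,0,0],
    [0,0,0]
  ]
}}

```text
time: 9.25
tool_pos: [0.5991, -0.169, 0.3066]
eef_rot: [-0.557, 0.557, -0.435, 0.437]
ft_force: [0.7, 0.2, -2.4]
finger_gap: 0.0312
```

```bash
python3 look.py scene s10; python3 look.py wrist w10; python3 - <<'E'
from h import *
from plant import r
plan(r,[.5985,-.1687,.305],-76.4);print(r.get_obs()["wrist_torque"])
s=cv2.imread("pics/s10.png");a=cv2.resize(s[250:310,235:305],None,fx=8,fy=8,interpolation=cv2.INTER_CUBIC);cv2.imwrite("pics/s10y.png",a)
E
```

```text
t 9.35 pos [ 0.5991 -0.169   0.3065] jaw az -76.1 F [-0.3 -0.2 -1.5] gap 0.0312
shift now-axes cm [-0.04  0.15 -0.05] goal-axes cm [-0.04  0.15 -0.05] rot [-0.001  0.005  0.002]
[-0.05930661  0.08884726  0.03232397]
```

View pics/s10y.png

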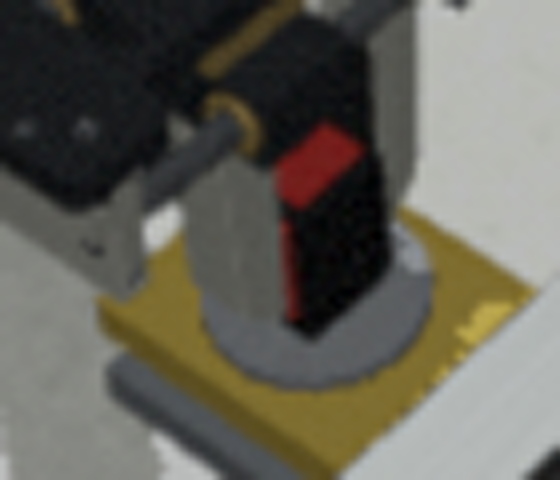

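View pics/w10.png

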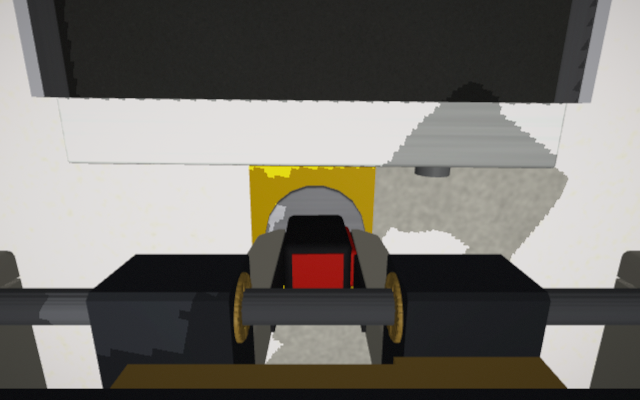

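{"op": "send_rows", "data": {
  "gripper": [0.1,0.1,0.8,0.8,0.8,0.8,0.8],
  "offset": [
    [0,0.2,0],
    [0,0.15,0],
    [0,0.05,0],
    [0,0,0],
    [0,0,0],
    [0,0,0],
    [0,0,0]
  ],
  "delta_rot": [
    [0,0,0],
    [0,0,0],
    [0,0,0],
    [0,0,0],
    [0,0,0],
    [0,0,0],
    [0,0,0]
  ]
}}

```text
time: 10.05
tool_pos: [0.5997, -0.169, 0.3056]
eef_rot: [0.557, -0.557, 0.434, -0.438]
ft_force: [-0.2, 0.2, -0.2]
finger_gap: 0.0668
```

```bash
python3 look.py scene s11; python3 look.py wrist w11; python3 - <<'E'
from h import *
from plant import r
plan(r,[.5985,-.1687,.305],-76.4);print(r.get_obs()["wrist_torque"])
s=cv2.imread("pics/s11.png");a=cv2.resize(s[250:310,235:305],None,fx=8,fy=8,interpolation=cv2.INTER_CUBIC);cv2.imwrite("pics/s11y.png",a)
E
```

```text
t 10.15 pos [ 0.5997 -0.169   0.3057] jaw az -76.1 F [-0.3  0.   0.4] gap 0.0725
shift now-axes cm [-0.06  0.07 -0.11] goal-axes cm [-0.06  0.07 -0.11] rot [-0.004  0.005  0.003]
[0.02757852 0.10595506 0.02470888]
```

View pics/s11y.png

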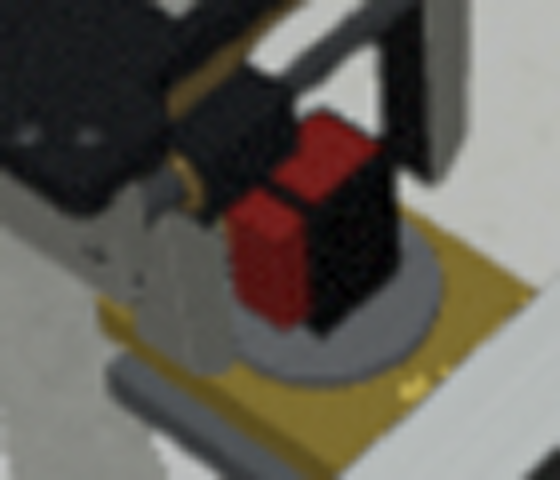

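View pics/w11.png

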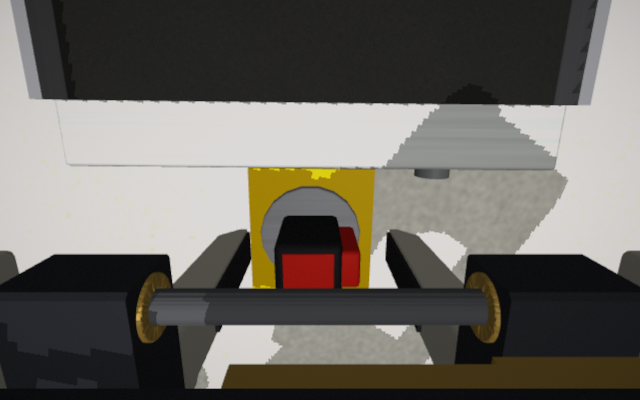

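{"op": "send_rows", "data": {
  "gripper": [0.9,0.9,0.9,0.9,0.9,0.9,0.9],
  "offset": [
    [0,-0.5,0],
    [0,-1.5,0],
    [0,-3,0],
    [0,-4,0],
    [0,-3.5,0],
    [0,-1.5,0],
    [0,0,0]
  ],
  "delta_rot": [
    [0,0,0],
    [0,0,0],
    [0,0,0],
    [0,0,0],
    [0,0,0],
    [0,0,0],
    [0,0,0]
  ]
}}

```text
time: 10.85
tool_pos: [0.5983, -0.1684, 0.4566]
eef_rot: [0.557, -0.556, 0.434, -0.438]
ft_force: [-0.1, -0.1, -0.6]
finger_gap: 0.0838
```

```bash
python3 look.py scene s12; python3 look.py wrist w12; python3 - <<'E'
from h import *
from plant import r
plan(r,[.5985,-.1687,.305],-76.4)
s=cv2.imread("pics/s12.png");a=cv2.resize(s[240:340,225:325],None,fx=6,fy=6,interpolation=cv2.INTER_CUBIC);cv2.imwrite("pics/s12y.png",a)
E
```

```text
t 10.95 pos [ 0.5981 -0.1683  0.4534] jaw az -76.1 F [-0.8  0.6  0.7] gap 0.084
shift now-axes cm [2.000e-02 1.484e+01 1.000e-02] goal-axes cm [ 0.05 14.84  0.03] rot [-0.002  0.005  0.002]
```

View pics/s12y.png

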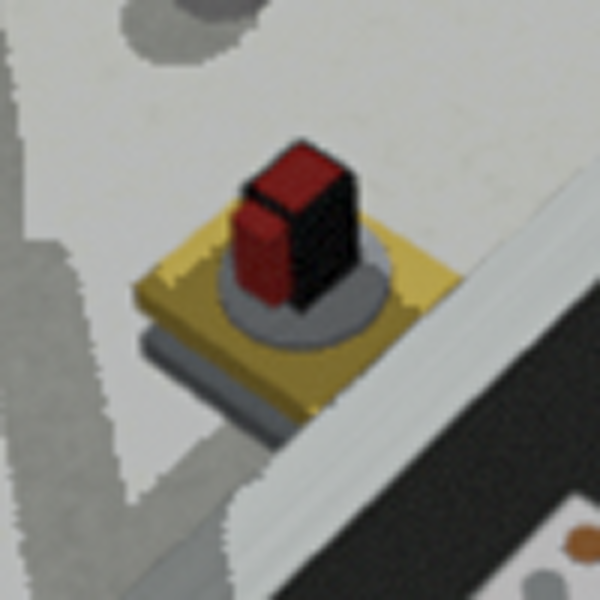

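View pics/w12.png

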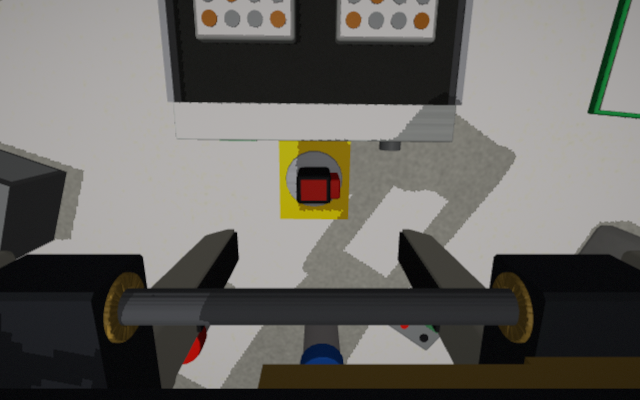

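View pics/s12.png

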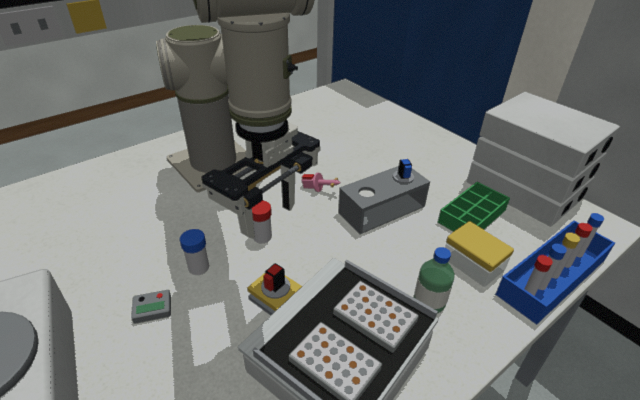

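```bash
python3 - <<'E'
from h import *
def red(k,box,amin=10):
    im=cv2.imread(f"pics/{k}.png");x,y,w,h=box;hsv=cv2.cvtColor(im[y:y+h,x:x+w],cv2.COLOR_BGR2HSV)
    m=cv2.inRange(hsv,(0,150,50),(8,255,255))|cv2.inRange(hsv,(172,150,50),(180,255,255))
    n,l,st,ce=cv2.connectedComponentsWithStats(m,connectivity=4)
    return [(st[i,4],ce[i]+[x,y],cv2.minAreaRect((np.argwhere(l==i)[:,::-1]+[x,y]).astype(np.float32))) for i in range(1,n) if st[i,4]>amin]
W=dict(np.load("pics/w12.npz"));S=dict(np.load("pics/s12.npz"))
a=red("w12",(285,150,70,60));b=red("s12",(255,255,40,45));print(a);print(b)
wi=max(a,key=lambda t:t[0])[1]; si=min(b,key=lambda t:t[1][1])[1]
print(tri(W,wi,S,si), onz(W,*wi,.15), onz(S,*si,.15))
for t in a:
    q=cv2.boxPoints(t[2]);P=np.array([onz(W,*k,.15) for k in q]);print(np.linalg.norm(P[1]-P[0]),np.linalg.norm(P[2]-P[1]),P.mean(0))
E
```

```text
[(np.int32(230), array([334.39130435, 185.91304348]), ((334.5, 185.5), (25.0, 9.0), 90.0)), (np.int32(585), array([313.15555556, 189.44615385]), ((313.0, 189.5), (21.0, 26.0), 90.0))]
[(np.int32(91), array([274.23076923, 269.30769231]), ((274.2458801269531, 269.2950744628906), (8.194360733032227, 12.035467147827148), 50.194427490234375)), (np.int32(129), array([268.31007752, 281.52713178]), ((268.2195129394531, 281.4755859375), (17.337753295898438, 8.503228187561035), 83.6598129272461))]
(array([ 0.59998215, -0.16499405,  0.14902463]), np.float64(0.0013002594308380987)) [ 0.5997496  -0.16542338  0.15      ] [ 0.60128621 -0.16503865  0.15      ]
0.007670220143897807 0.022046309669074275 [ 0.60743183 -0.18244871  0.15      ]
0.02224876134692972 0.018625984961206467 [ 0.59959979 -0.16532323  0.15      ]
```

```bash
python3 -c "
from plant import r
print(r.finish_job());print(r.get_obs()['time'])"
```

```text
the job is handed in; nothing more can be done
None
the job is handed in; nothing more can be done
```

The red-button pin is locked in the shaker lugs. I handed the job in at about 11 s of the 35 s allowed; no verdict is reported.

**What I did:**
- I pinched the red pin across its button with the force raised to 60 N. The finger gap of about 31 mm, against 32 mm expected at full travel, meant the button was fully in.
- I lowered the pin through both lugs. It met the yellow lug with about 24 N at the expected height.
- I kept the button squeezed and pressed the flange lightly onto the lug again, because it had risen about 1 mm after first contact. Then I opened the fingers and retracted straight up.

**Last checks:**
- **Seating:** the top of the grip triangulated at 149 mm, against 150 mm for the pin fully home, and the flange lies flat on the yellow lug in the pictures.
- **Button:** it stands out about 7.7 mm, against 8 mm nominal, so it has sprung out.
- **Surroundings:** the blue-button pin still stands in the grey stand and the pink look-alike was not touched. The gripper was touching nothing at hand-in.

**Doubts:**
- At the earlier 45 N squeeze the locking dogs still showed slightly beyond the shank, which is why I raised the force.
- The cameras placed the hole up to about 6 mm apart, so I centred the pin by its position relative to the hole in the pictures.
- The dogs could not be seen under the lugs, so I am inferring that the pin is locked from the button being out.

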